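# Slide the flour bin home under its wheat-ear label

## Task

The flour bin stands on the counter with its loose lid on, and with the lid it does not fit under the top board of the bin rack. Lift the lid off by its knob and set it down gently on the counter, knob up; then slide the bin along the counter, without lifting it, into the bay whose label shows the wheat ear, fully home with its pull facing out. Leave the sugar bin, bowl, rolling pin and cookie stamp where they are.

Things in the scene. Friction and masses are not known exactly. Their poses are not given: they have to be found in the camera images.
- bin: flour bin: open aluminium box, 105 long (x) x 98 wide (y) x 70 high, walls and floor 4 thick (97 x 90 clear inside), some 0.25 to 0.5 kg; too wide to grip across; it tips if pushed near its rim. Origin: centre of its underside, z up. Front face (x = -52.5) with wheat-ear plate and pull. Starts before the rack, lid on, front within 0.3 rad of the rack's front direction.
- pull (a point): middle of the flour bin's steel shell pull (open below): 44 wide, 16 out from the front face, 18 to 36 above the counter; this point is at x = -60, z = 30 in the bin's frame. Either side of the pull the front face is flat and free
- lid: loose wooden lid lying on the bin, 105 x 98 (x, y), 0.1 to 0.16 kg. Origin: centre of its underside, which is a 91 x 84 inset 6 thick, sitting in the bin's mouth with 3 play; over it a full-size plate, top at z = 10; in its centre the knob, to z = 42. Origin 64 above the bin's origin when on the bin, at height 0 when set on the counter.
- knob (a point): the lid's round steel knob on its axis, 31 above the lid's origin: 24 across from z = 24 to 38 of the lid, 18 to 20 across below; the way to take the lid, as its plate is too wide to grip
- rack: fixed wooden bin rack, 117 deep (x) x 350 wide (y) x 88 high; origin: centre of its underside. Three bays at y = -114, 0, +114, open to the front (-x, front edge at x = -58.5), no floor: bins slide in on the counter. Each 106 wide, 78 high under a 10 thick top; uprights 8. Back board at x = 48.5 stops a bin when its centre is at x = -4, front face flush.
- label_wheat: white enamel plate, 50 x 64 x 2, on the rack's top at the front over one of the bays (which one changes), with a dark wheat ear: a stem with three pairs of grains. Origin: centre of its underside, 88 above the counter, over the bay's centre line, 30 behind the rack's front edge; axes as the rack's. A bin home in this bay has its centre at x = +24.5, y = 0 of it.
- label_sugar: the same plate with a relief of three square sugar cubes; the sugar bin stands home in its bay
- label_bean: the same plate with a relief of one coffee bean (a solid oval with a slit); its bay is empty and is to stay empty
- sugar_bin: a second bin just like the flour bin, without lid, at home in the bay with the sugar label, its pull standing 16 out from the rack's front; leave it there
- bowl: white ceramic bowl, 130 across, 62 high, on the counter to one side of the rack; origin: centre of its underside; leave it there
- pin: grey silicone rolling pin with wooden handles, 44 across, 380 long over all along its x, lying on the other side of the rack; origin: on the counter under its middle; it can roll; leave it there
- stamp: round tin cookie stamp with a wooden knob, 56 across, 55 high, standing near the robot's side of the work; origin: centre of its underside; leave it there
Things that resemble listed ones, but are neither listed nor needed, are in the scene too. Leave any green or turquoise look-alike of the bin alone. Several things have the shape of the lid; the one meant has the colours described above.

How it is judged (in metres and radians):
On the way, in this order (a step that is already met when the one before it is completed fails the run):
1. the lid is off the bin and stands on the counter, knob up, let go (height (world z) of lid between -0.003 and 0.004 m and angle between lid's own z axis and vertical below 0.06 rad and horizontal distance between lid and bin above 0.095 m and linear speed of lid below 0.02 m/s and contact force between the fingers and lid below 0.1 N), for 0.2 s.
2. the flour bin is home in the bay with the wheat ear (x of bin in the frame of label_wheat between 0.0185 and 0.031 m and y of bin in the frame of label_wheat between -0.008 and 0.008 m and angle between the x axis of bin and the x axis of label_wheat, either way round below 0.08 rad and x of pull in the frame of label_wheat below -0.02 m and height (world z) of bin below 0.004 m), for 0.2 s.
At the end, for the whole second after the job is handed in: The flour bin rests on the counter in the bay under the wheat-ear label, pull outwards, within 6 mm of touching the back board, within 8 mm of the bay's centre line and 0.08 rad of square; the lid rests flat on the counter, knob up, clear of the bin and let go (all of step 1 and all of step 2 and linear speed of bin below 0.02 m/s).
It fails at once if the flour bin is lifted more than 12 mm off the counter, or tipped more than 0.2 rad (height (world z) of bin above 0.012 m or angle between bin's own z axis and vertical above 0.2 rad).
It fails at once if the lid is tipped by more than 0.6 rad (angle between lid's own z axis and vertical above 0.6 rad).
It fails at once if the lid is dropped (falls free at more than 0.6 m/s, some 20 mm) (linear speed of lid above 0.6 m/s and contact force between the fingers and lid below 0.05 N).
It fails at once if the sugar bin, bowl, rolling pin or cookie stamp is moved more than 20 mm (distance of any of sugar_bin, bowl, pin, stamp from where it was at the start of the episode above 0.02 m).
It also fails if it takes over 70 s, if anything falls off the work surface, if the arm or the gripper's body presses on something with over 40 N, if the wrist force passes 120 N, or if a joint passes its speed limit or range.

## Robot

A 6-joint arm with a two-finger parallel gripper is mounted at the origin on the work surface. World frame = base frame: x ahead of the robot, y to its left, z up, the work surface at z = 0. Lengths are in mm, angles in degrees, forces in N, time in s.
With the tool pointing down it reaches from about 350 to 850 mm from the base axis. Payload 8.1 kg.
Tool frame: the origin (TCP) lies midway between the tips of the shut fingers; the grasp point (between the pads) lies 19 mm behind it; z points along the fingers, y is the line along which they close (so a half turn about z gives the same grasp; the last joint's range is limited). The gripper opens to 85 mm and grips with 20 to 120 N. Pads are 22 mm wide; open, the fingers measure 114 mm over their backs; the gripper's body (76 mm by 85 mm) begins 54 mm behind the grasp point. The pads swing forward as they close: fully open they stand 13 mm farther back than shut.
Start: joints at [-69.58, 7.471, 85.268, -0, 87.261, -4.893], TCP at [256.56, -542.386, 231.292] pointing down, gripper open.
Joint ranges: [-169.43, 169.43], [-51.17, 129.36], [1.28, 143.12], [-76.62, 256.62], [0, 156.53], [-152.29, 152.29]. Speed limits (degrees/s): [136.94, 136.94, 159.86, 180, 180, 180].

## Interface

Orientations are given as [roll, pitch, yaw] about the fixed x, y, z axes, in that order (R = Rz(yaw) Ry(pitch) Rx(roll)).
In Python, from bench import sensors, optics, r gives the robot as it stands.
- The arm moves only by the tool apply_moves, never from a script. Its argument "targets" is a list of rows, each a list of 7 numbers: the shift along the tool's x, y, z in mm, then the turn, a rotation vector about the tool's x, y, z in rad, then the closure, from 0 (fully open) to 1 (shut). In form: [[x, y, z, wx, wy, wz, claw], ...]. A call has 1 to 20 rows; each row shifts and turns the commanded pose from where the row before left it, along the tool's axes as they then stand; what a row does not reach is not made up. A row lasts 1/8 s, in which the tool goes at most 62.5 mm and 10.7 degrees, less where a joint would pass 70% of its speed; a pose out of reach is approached as far as the arm can. A call is refused whole if a number of a shift passes 62.5 or a number of a turn 0.188, either way. A call with a gripper value outside its range is refused whole. The fingers move at their own pace and stop on an object; "force" is the grip in N (left out, the last holds). Time passes only in rows, so rows that do not move let the fingers close. It gives the time, the measured TCP pose, the force, the opening and the grip force at its end, in the units of the state.
- sensors.sense(): the state, without advancing time (a new reading comes with each control period).
- optics.snapshot(name): name is "scene" or "side" or "wrist"; returns the picture (384x512x3 uint8, red, green, blue); there is no depth.
- optics.get_calibration(name): a dict with "camera_matrix" (3x3 intrinsics, pixels), "pose" (4x4, takes a point from camera to world coordinates). Camera axes: x right, y down, z forward; pixel columns grow to the right and rows downward; lengths in mm; the calibration is good to about 2 mm. The wrist camera is an equidistant fisheye: a pixel r from the principal point sees the ray r / f radians off the axis. A picture is of the moment at which its call begins: read the wrist's pose just before it. get_calibration takes no time and is no camera call; for the wrist camera it gives the pose at the moment of the call.
- r.hand_in(): hands the job in; it is judged then, once.
The state is a dict: "time": time; "joint_pos": joint angles; "qd": joint speeds; "joint_efforts": joint torques, N m; "tool_pos": TCP position; "tcp_rot": TCP orientation; "ft_force": force on the tool from outside, world axes, zero at the start; "wrist_torque": the same for the moment, N m; "finger_gap": finger opening in mm; "grip_force": force on a finger pad.
Only numpy, scipy, OpenCV 4.12 (cv2) and the standard library are available. Lean on these libraries where they do the work, as an engineer would, in place of code of your own. Each camera call takes 0.05 s, during which the arm holds its last target. There are 200 camera calls.

## Working session

There is one attempt and no reset: what is moved stays moved. The work goes in short steps, Python scripts to look and compute and a tool call to move; the robot and the scene stay as the last step left them, time stands still between calls to the robot, and variables do not carry over. Pictures are saved under pics/ and viewed, at most 11 in all, crops included, and the job is handed in when it is done.

Besides the shell and the picture viewer there is one more tool, called after ">>>" by a JSON object that holds its "api" and its "payload", one argument or row to a line. apply_moves: Moves the arm, as the interface text tells. Its arguments: {"type":"object","properties":{"targets":{"type":"array"},"force":{"type":"number"}},"required":["targets"]}

```bash
mkdir -p pics; cat > h.py <<'E'
import numpy as np, cv2
from bench import sensors, optics, r
def snap(n,f=None):
    K=optics.get_calibration(n); im=optics.snapshot(n)
    if f: cv2.imwrite('pics/'+f,im[:,:,::-1])
    return im,np.array(K['camera_matrix']),np.array(K['pose'])
def ray(u,v,K,P,fish=False):
    d=np.array([(u-K[0,2])/K[0,0],(v-K[1,2])/K[1,1],1.])
    if fish:
        t=np.hypot(d[0],d[1]); d=np.array([d[0]/max(t,1e-9)*np.sin(t),d[1]/max(t,1e-9)*np.sin(t),np.cos(t)])
    return P[:3,3],P[:3,:3]@d
def onz(u,v,z,K,P,fish=False):
    o,d=ray(u,v,K,P,fish); return (o+d*(z-o[2])/d[2]).round(1)
E
python3 - <<'E'
from h import *
a,K,P=snap('scene','scene0.png'); print(K,P.round(2))
b,K,P=snap('side','side0.png'); print(K,P.round(2))
cv2.imwrite('pics/s0.png',cv2.resize(a[:,:,::-1],(800,600),interpolation=cv2.INTER_CUBIC))
cv2.imwrite('pics/d0.png',cv2.resize(b[:,:,::-1],(800,600),interpolation=cv2.INTER_CUBIC))
print(sensors.sense())
E
```

```text
[[363.99640197   0.         257.79711294]
 [  0.         363.99640197 195.00907953]
 [  0.           0.           1.        ]] [[ 6.70000e-01  4.90000e-01 -5.50000e-01  1.20067e+03]
 [ 7.40000e-01 -4.70000e-01  4.90000e-01 -5.36850e+02]
 [-2.00000e-02 -7.40000e-01 -6.70000e-01  9.25280e+02]
 [ 0.00000e+00  0.00000e+00  0.00000e+00  1.00000e+00]]
[[494.42242615   0.         257.97206722]
 [  0.         494.42242615 198.96552681]
 [  0.           0.           1.        ]] [[ 9.00000e-01 -2.60000e-01  3.50000e-01 -1.90000e+01]
 [-4.40000e-01 -5.70000e-01  6.90000e-01 -1.07306e+03]
 [ 2.00000e-02 -7.80000e-01 -6.30000e-01  1.10903e+03]
 [ 0.00000e+00  0.00000e+00  0.00000e+00  1.00000e+00]]
{'time': 0.1, 'joint_pos': array([-6.95796390e+01,  7.51213581e+00,  8.53242811e+01,  1.45110306e-03,
        8.72620444e+01, -4.89351690e+00]), 'qd': array([ 0.05322157, -0.14259143, -0.13203947, -0.01972462, -0.00319799,
        0.00152001]), 'joint_efforts': array([ 3.31112487e-04, -5.70954180e+01, -5.01939905e+01, -3.61764987e-04,
        8.27960030e-03, -1.12076305e-04]), 'tool_pos': array([ 256.39271751, -541.89884638,  230.32331589]), 'tcp_rot': array([-1.79902021e+02, -9.84319851e-03,  2.53137989e+01]), 'ft_force': array([ 0.40752432, -0.03028558,  0.29089393]), 'wrist_torque': array([ 0.08243609, -0.0245041 , -0.0305684 ]), 'grip_force': 0.0, 'finger_gap': 85.0076525655797}
```

View pics/s0.png

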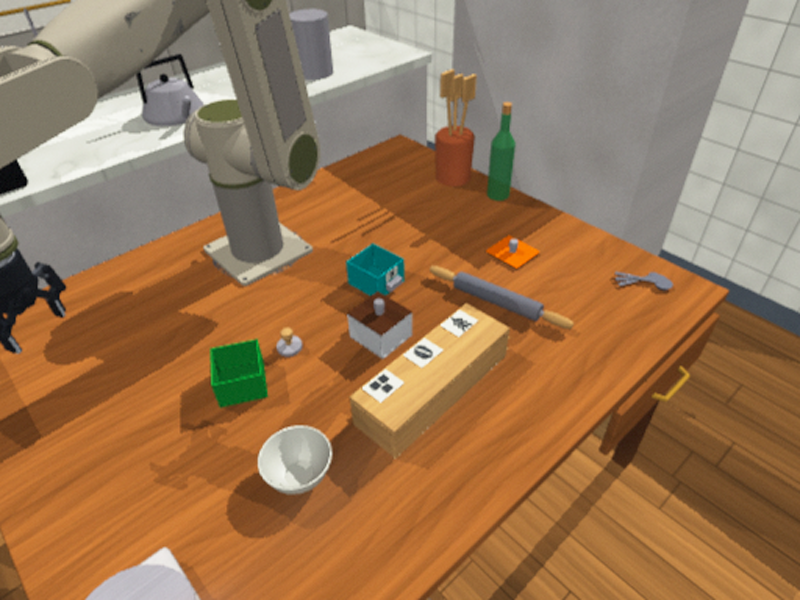

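View pics/d0.png

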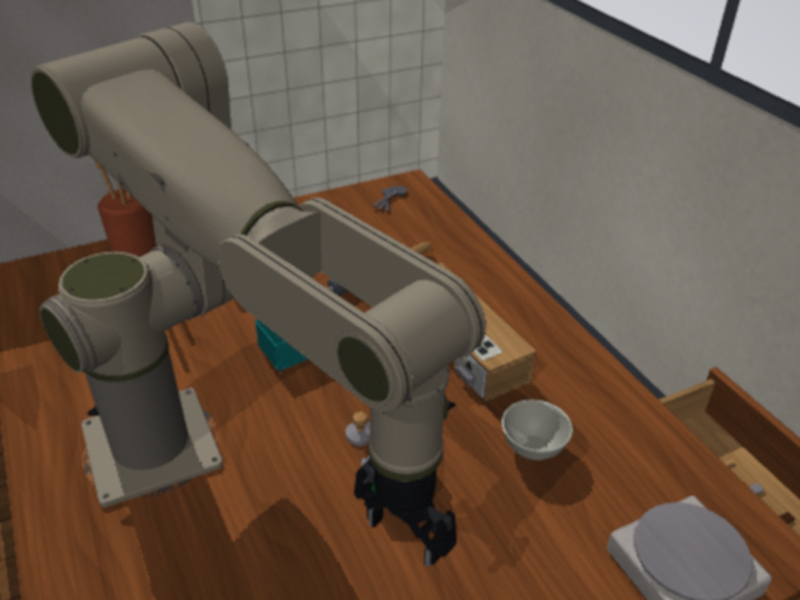

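The scene view shows the labels at sugar (383,386), bean (423,351) and wheat (460,321). The flour bin with its dark lid and steel knob is at (380,305-340), and the stamp is at (289,342). In the side view the arm hides the bin.

```bash
python3 - <<'E'
from h import *
a=cv2.imread('pics/scene0.png'); C=optics.get_calibration('scene'); K=np.array(C['camera_matrix']);P=np.array(C['pose'])
s=.64
for n,u,v,z in [('knobtop',379,300,106),('stamp',288,333,55),('orange knob',514,240,42),('bowl',296,455,62),('pinL',432,270,22),('pinR',572,323,22),('green',238,370,70),('teal',375,265,70)]:
    print(n,onz(u*s,v*s,z,K,P))
# labels: white regions
hsv=cv2.cvtColor(a,cv2.COLOR_BGR2HSV)
m=((hsv[...,1]<40)&(hsv[...,2]>190)).astype(np.uint8)
m[:190]=0;m[262:]=0;m[:,:220]=0;m[:,312:]=0
m=cv2.morphologyEx(m,cv2.MORPH_CLOSE,np.ones((7,7)))
for c in cv2.findContours(m,0,2)[0]:
    if cv2.contourArea(c)<80: continue
    w=np.array([onz(*p,90,K,P)[:2] for p in c[:,0].astype(float)],np.float32)
    print(cv2.contourArea(c),cv2.boundingRect(c),cv2.minAreaRect(w))
cv2.imwrite('pics/crop.png',cv2.resize(a[165:295,200:340],None,fx=5,fy=5,interpolation=cv2.INTER_CUBIC)[:600])
E
```

```text
knobtop [479.2  31.3 106. ]
stamp [ 379. -146.   55.]
orange knob [488.9 485.1  42. ]
bowl [ 649.  -309.7   62. ]
pinL [411.7 260.4  22. ]
pinR [766.3 354.2  22. ]
green [ 411.4 -284.6   70. ]
teal [344.3 132.2  70. ]
252.5 (232, 237, 26, 21) ((651.90185546875, -109.82847595214844), (49.60162353515625, 62.99760818481445), 4.338276386260986)
210.0 (259, 217, 24, 18) ((643.0348510742188, 4.058361053466797), (49.383705139160156, 62.88759994506836), 4.82074499130249)
175.0 (282, 199, 23, 16) ((634.4072265625, 117.3925552368164), (49.311798095703125, 63.34776306152344), 4.910255432128906)
```

View pics/crop.png

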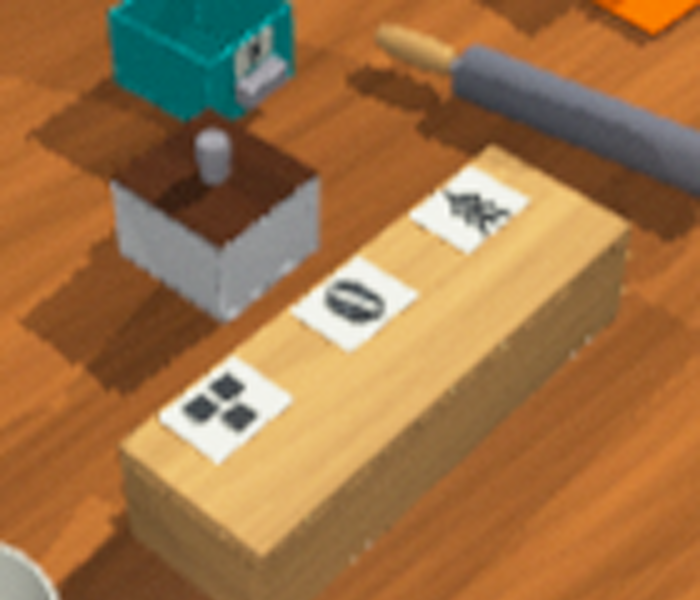

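The crop shows the wheat label at crop (470,210), the +y bay. The lid corners are at crop left (112,180), right (320,178), bottom (220,245), and the knob top is at (212,137).

```bash
python3 - <<'E'
from h import *
C=optics.get_calibration('scene'); K=np.array(C['camera_matrix']);P=np.array(C['pose'])
p=[onz(u/5+200-.4,v/5+165-.4,74,K,P)[:2] for u,v in [(112,180),(220,245),(320,178)]]
l,b,ri=p; print(p,np.linalg.norm(b-l),np.linalg.norm(ri-b),(l+ri)/2, np.degrees(np.arctan2(*(ri-b)[::-1])),np.degrees(np.arctan2(*(b-l)[::-1])))
print(onz(212/5+199.6,137/5+164.6,106,K,P))
E
```

```text
[array([435.7, -26.3]), array([534.3, -13.6]), array([532.7,  78.1])] 99.41453616046294 91.7139574983001 [484.2  25.9] 90.99960682582041 7.339472413576879
[477.9  29.9 106. ]
```

>>> {"api": "apply_moves", "payload": {
  "targets": [
    [0, 0, 0, 0, 0, -0.17, 0],
    [0, 0, 0, 0, 0, -0.17, 0],
    [0, 0, 0, 0, 0, -0.17, 0],
    [0, 0, 0, 0, 0, -0.17, 0],
    [0, 0, 0, 0, 0, -0.17, 0],
    [0, 0, 0, 0, 0, -0.17, 0],
    [0, 0, 0, 0, 0, -0.17, 0],
    [50, 23, 0, 0, 0, 0, 0],
    [50, 23, 0, 0, 0, 0, 0],
    [50, 23, 0, 0, 0, 0, 0],
    [50, 23, 0, 0, 0, 0, 0],
    [50, 23, 0, 0, 0, 0, 0],
    [50, 23, 0, 0, 0, 0, 0],
    [50, 23, 0, 0, 0, 0, 0],
    [50, 23, 0, 0, 0, 0, 0],
    [50, 23, 0, 0, 0, 0, 0],
    [50, 23, 0, 0, 0, 0, 0],
    [30, 12, 0, 0, 0, 0, 0],
    [0, 0, 0, 0, 0, 0, 0]
  ]
}}

```text
time: 2.48
tool_pos: [465.8, 3.4, 230.8]
tcp_rot: [-179.9, -0.0, 93.7]
ft_force: [0.6, 0.3, -0.5]
finger_gap: 85.4
grip_force: 0.0
```

```bash
python3 - <<'E'
from h import *
s=sensors.sense(); print(s['time'],s['tool_pos'],s['tcp_rot'],s['joint_pos'].round(1))
a,K,P=snap('wrist','w1.png'); print(K,P.round(3))
snap('side','side1.png')
cv2.imwrite('pics/w1b.png',cv2.resize(a[:,:,::-1],(800,600),interpolation=cv2.INTER_CUBIC))
E
```

```text
2.475 [465.80758525   3.40244862 230.80027358] [-1.79947597e+02 -2.94259183e-02  9.37027107e+01] [ -5.9 -13.7 105.7   0.   88.   -9.6]
[[297.31863964   0.         251.45542585]
 [  0.         297.31863964 193.52693311]
 [  0.           0.           1.        ]] [[ 9.98000e-01  6.20000e-02  1.80000e-02  4.60275e+02]
 [ 6.50000e-02 -9.47000e-01 -3.14000e-01  8.42350e+01]
 [-3.00000e-03  3.14000e-01 -9.49000e-01  3.73736e+02]
 [ 0.00000e+00  0.00000e+00  0.00000e+00  1.00000e+00]]
```

View pics/w1b.png

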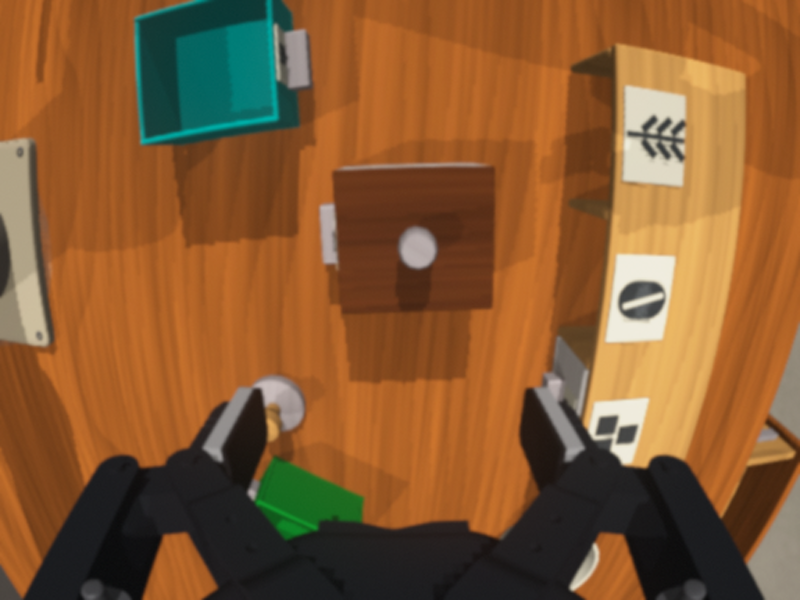

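The wrist view shows the lid with corners at (333,170), (494,167), (491,306), (341,312), the knob top at (418,247), and the pull on the left, facing the robot. The wheat label is at (655,136) in the +y bay.

```bash
python3 - <<'E'
from h import *
a=cv2.imread('pics/w1.png'); C=optics.get_calibration('wrist'); K=np.array(C['camera_matrix']);P=np.array(C['pose'])
f=lambda u,v,z:onz(u*.64-.2,v*.64-.2,z,K,P,True)
q=np.array([f(u,v,74)[:2] for u,v in [(333,170),(494,167),(491,306),(341,312)]],float)
print(q,q.mean(0),[np.linalg.norm(q[i]-q[i-1]).round(1) for i in range(4)])
ang=lambda d:np.degrees(np.arctan2(d[1],d[0])).round(1)
print('yaws',ang(q[1]-q[0]),ang(q[2]-q[3]),ang(q[0]-q[3])-90,ang(q[1]-q[2])-90)
print('knob',f(418,247,106), 'stamp knob',f(275,420,55))
L=[np.array([f(u,v,90)[:2] for u,v in c]) for c in ([(627,86),(686,94),(682,187),(622,181)],[(615,253),(675,256),(668,343),(606,342)])]
for l in L: print('label',l.mean(0),[np.linalg.norm(l[i]-l[i-1]).round(1) for i in range(4)],ang(l[0]-l[3])-90)
print(ang(L[0].mean(0)-L[1].mean(0))-90)
E
```

```text
[[421.5  69.9]
 [524.7  79.2]
 [533.1 -15.2]
 [430.1 -26. ]] [477.35   26.975] [np.float64(96.3), np.float64(103.6), np.float64(94.8), np.float64(103.6)]
yaws 5.1 6.0 5.099999999999994 5.099999999999994
knob [477.3  28.9 106. ] stamp knob [ 374.4 -131.7   55. ]
label [632.875 115.625] [np.float64(63.8), np.float64(48.6), np.float64(65.8), np.float64(49.9)] 2.200000000000003
label [642.15    1.525] [np.float64(64.9), np.float64(50.9), np.float64(67.4), np.float64(55.8)] 6.0
4.599999999999994
```

>>> {"api": "apply_moves", "payload": {
  "targets": [
    [24.3, 13.3, 20, 0, 0, 0, 0],
    [0, 0, 40, 0, 0, 0, 0],
    [0, 0, 40, 0, 0, 0, 0],
    [0, 0, 25, 0, 0, 0, 0],
    [0, 0, 15, 0, 0, 0, 0],
    [0, 0, 10.5, 0, 0, 0, 0],
    [0, 0, 0, 0, 0, 0, 0]
  ],
  "force": 40
}}

```text
time: 3.45
tool_pos: [477.5, 26.1, 80.7]
tcp_rot: [-180.0, -0.0, 93.5]
ft_force: [-0.1, 0.3, 0.1]
finger_gap: 85.5
grip_force: 0.0
```

>>> {"api": "apply_moves", "payload": {
  "targets": [
    [0, 0, 0, 0, 0, 0, 0.4],
    [0, 0, 0, 0, 0, 0, 0.6],
    [0, 0, 0, 0, 0, 0, 0.8],
    [0, 0, 0, 0, 0, 0, 1],
    [0, 0, 0, 0, 0, 0, 1],
    [0, 0, 0, 0, 0, 0, 1]
  ]
}}

```text
time: 4.2
tool_pos: [477.9, 26.5, 81.4]
tcp_rot: [180.0, 0.0, 93.5]
ft_force: [-2.5, 0.3, 5.4]
finger_gap: 22.2
grip_force: 39.3
```

>>> {"api": "apply_moves", "payload": {
  "targets": [
    [0, 0, -3, 0, 0, 0, 1],
    [0, 0, -5, 0, 0, 0, 1],
    [0, 0, -8, 0, 0, 0, 1],
    [0, 0, -12, 0, 0, 0, 1],
    [0, 0, -12, 0, 0, 0, 1],
    [0, 0, 0, 0, 0, 0, 1]
  ]
}}

```text
time: 4.95
tool_pos: [478.8, 26.4, 122.6]
tcp_rot: [179.8, 0.0, 93.5]
ft_force: [0.0, 0.2, -0.9]
finger_gap: 22.5
grip_force: 39.3
```

```bash
python3 - <<'E'
from h import *
a,K,P=snap('scene','scene2.png')
b,_,_=snap('wrist','w2.png')
cv2.imwrite('pics/c2.png',np.hstack([cv2.resize(a[150:310,190:340,::-1],(375,400),interpolation=cv2.INTER_CUBIC),cv2.resize(b[:320,90:390,::-1],(375,400))]))
E
```

```text
(no output)
```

View pics/c2.png

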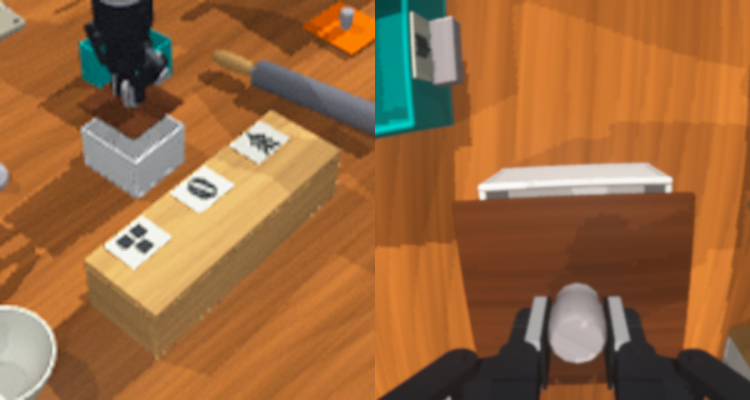

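The lid is lifted clear and hangs level, and the bin hasn't moved.

>>> {"api": "apply_moves", "payload": {
  "targets": [
    [-10, 1, 0, 0, 0, 0, 1],
    [-20, 3, 0, 0, 0, 0, 1],
    [-30, 4, 0, 0, 0, 0, 1],
    [-30, 4, 0, 0, 0, 0, 1],
    [-30, 4, 0, 0, 0, 0, 1],
    [-20, 1, 0, 0, 0, 0, 1],
    [-9, 0, 0, 0, 0, 0, 1],
    [0, 0, 15, 0, 0, 0, 1],
    [0, 0, 25, 0, 0, 0, 1],
    [0, 0, 25, 0, 0, 0, 1],
    [0, 0, 20, 0, 0, 0, 1],
    [0, 0, 10, 0, 0, 0, 1],
    [0, 0, 4, 0, 0, 0, 1],
    [0, 0, 0, 0, 0, 0, 1],
    [0, 0, 0, 0, 0, 0, 1]
  ]
}}

```text
time: 6.92
tool_pos: [504.4, -121.4, 22.7]
tcp_rot: [179.9, 0.0, 93.5]
ft_force: [0.2, -0.5, -1.7]
finger_gap: 22.4
grip_force: 39.3
```

>>> {"api": "apply_moves", "payload": {
  "targets": [
    [0, 0, 2, 0, 0, 0, 1],
    [0, 0, 1, 0, 0, 0, 1],
    [0, 0, 1, 0, 0, 0, 1],
    [0, 0, 0, 0, 0, 0, 1]
  ]
}}

```text
time: 7.42
tool_pos: [503.5, -121.2, 17.7]
tcp_rot: [-180.0, -0.0, 93.5]
ft_force: [0.2, -0.5, -1.3]
finger_gap: 22.5
grip_force: 39.3
```

>>> {"api": "apply_moves", "payload": {
  "targets": [
    [0, 0, 0.7, 0, 0, 0, 1],
    [0, 0, 0.7, 0, 0, 0, 1],
    [0, 0, 0, 0, 0, 0, 1]
  ]
}}

```text
time: 7.8
tool_pos: [503.8, -121.3, 17.4]
tcp_rot: [-180.0, 0.0, 93.5]
ft_force: [-6.9, 1.3, 8.9]
finger_gap: 22.4
grip_force: 40.4
```

>>> {"api": "apply_moves", "payload": {
  "targets": [
    [0, 0, 0, 0, 0, 0, 0.7],
    [0, 0, 0, 0, 0, 0, 0.4],
    [0, 0, 0, 0, 0, 0, 0],
    [0, 0, 0, 0, 0, 0, 0],
    [0, 0, 0, 0, 0, 0, 0],
    [0, 0, -10, 0, 0, 0, 0],
    [0, 0, -30, 0, 0, 0, 0],
    [0, 0, -50, 0, 0, 0, 0],
    [0, 0, -50, 0, 0, 0, 0],
    [0, 0, -50, 0, 0, 0, 0],
    [0, 0, 0, 0, 0, 0, 0]
  ]
}}

```text
time: 9.18
tool_pos: [506.7, -122.3, 212.9]
tcp_rot: [179.5, 0.2, 93.5]
ft_force: [0.6, -0.1, -0.9]
finger_gap: 85.5
grip_force: 0.0
```

```bash
python3 - <<'E'
from h import *
s=sensors.sense(); print(s['tool_pos'],s['tcp_rot'])
a,K,P=snap('wrist','w3.png'); np.savez('w3.npz',K=K,P=P)
cv2.imwrite('pics/w3b.png',cv2.resize(a[:,:,::-1],(800,600),interpolation=cv2.INTER_CUBIC))
E
```

```text
[ 506.65186578 -122.2658899   212.91901819] [179.4507324    0.23021094  93.49594478]
```

View pics/w3b.png

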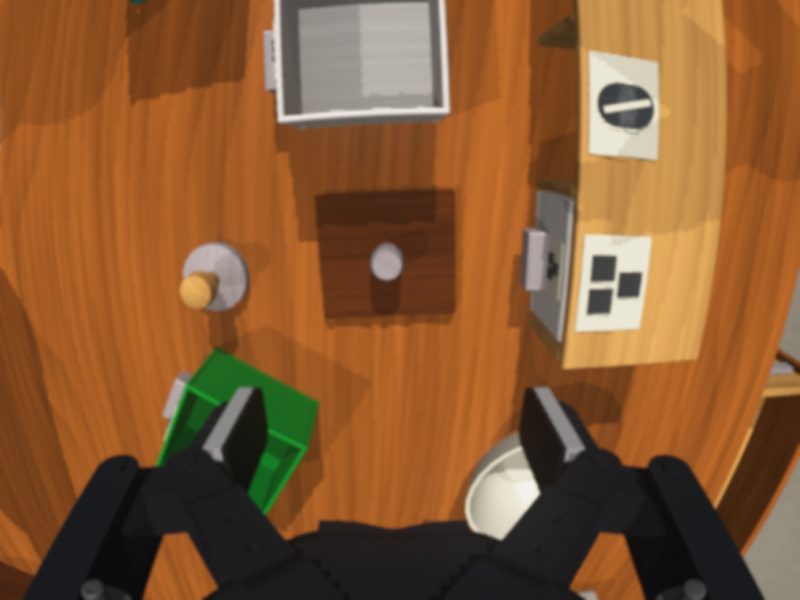

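The lid is flat on the counter, knob up, with its centre at (386,262). The bin's rim corners are at (279,123) and (450,114).

```bash
python3 - <<'E'
from h import *
z=np.load('w3.npz');K,P=z['K'],z['P']
f=lambda u,v,z:onz(u*.64-.2,v*.64-.2,z,K,P,True)[:2]
a,b=f(279,123,70),f(450,114,70); d=(b-a)/np.linalg.norm(b-a); n=np.array([-d[1],d[0]])
print(a,b,np.linalg.norm(b-a),np.degrees(np.arctan2(d[1],d[0])),'centre',(a+b)/2+49*n,'frontwall',(a+b)/2+49*n-50.5*d, f(276,40,70))
print('lid knob',f(386,262,42))
E
```

```text
[431.2 -24.9] [534.8 -14.6] 104.11075832977106 5.677736916588266 centre [478.15227813  29.00961026] frontwall [427.90002674  24.01348874] [426.1  28.4]
lid knob [ 502.  -116.4]
```

>>> {"api": "apply_moves", "payload": {
  "targets": [
    [20, -10, 0, 0, 0, -0.035, 0.3],
    [36, -16.5, 0, 0, 0, 0, 0.3],
    [38, -17, 0, 0, 0, 0, 0.3],
    [38, -17, 0, 0, 0, 0, 0.3],
    [19, -9, 10, 0, 0, 0, 0.3],
    [0, 0, 40, 0, 0, 0, 0.3],
    [0, 0, 35, 0, 0, 0, 0.3],
    [0, 0, 0, 0, 0, 0, 0.3],
    [0, 0, 0, 0, 0, 0, 0.3]
  ]
}}

```text
time: 10.35
tool_pos: [420.8, 22.7, 122.1]
tcp_rot: [180.0, 0.0, 95.5]
ft_force: [-0.1, -0.0, 0.7]
finger_gap: 60.3
grip_force: 0.0
```

>>> {"api": "apply_moves", "payload": {
  "targets": [
    [0.6, 7, 0, 0, 0, 0, 0.3],
    [0, 0, 25, 0, 0, 0, 0.3],
    [0, 0, 25, 0, 0, 0, 0.3],
    [0, 0, 18, 0, 0, 0, 0.3],
    [0, 0, 10, 0, 0, 0, 0.3],
    [0, 0, 0, 0, 0, 0, 0.3],
    [0, 0, 0, 0, 0, 0, 0.6],
    [0, 0, 0, 0, 0, 0, 0.8]
  ],
  "force": 30
}}

```text
time: 11.35
tool_pos: [428.4, 24.0, 44.3]
tcp_rot: [179.9, 0.0, 95.5]
ft_force: [0.1, 0.5, -0.0]
finger_gap: 23.9
grip_force: 0.0
```

>>> {"api": "apply_moves", "payload": {
  "targets": [
    [0, 0, 0, 0, 0, 0, 0.9],
    [0, 0, 0, 0, 0, 0, 1],
    [0, 0, 0, 0, 0, 0, 1],
    [0, 0, 0, 0, 0, 0, 1]
  ]
}}

```text
time: 11.85
tool_pos: [428.1, 24.1, 43.9]
tcp_rot: [179.9, 0.0, 95.5]
ft_force: [1.2, 1.1, 5.0]
finger_gap: 3.1
grip_force: 33.8
```

>>> {"api": "apply_moves", "payload": {
  "targets": [
    [5, 4.5, 0, 0, 0, 0, 1],
    [10, 9, 0, 0, 0, 0.006, 1],
    [15, 13, 0, 0, 0, 0.006, 1],
    [15, 13, 0, 0, 0, 0.006, 1],
    [15, 13, 0, 0, 0, 0, 1],
    [10, 9, 0, 0, 0, 0, 1],
    [5, 4.5, 0, 0, 0, 0, 1],
    [0, 0, 0, 0, 0, 0, 1]
  ]
}}

```text
time: 12.85
tool_pos: [487.6, 104.7, 43.9]
tcp_rot: [180.0, 0.0, 94.5]
ft_force: [1.0, 0.9, 6.0]
finger_gap: 3.4
grip_force: 33.9
```

```bash
python3 - <<'E'
from h import *
a,K,P=snap('wrist','w4.png'); np.savez('w4.npz',K=K,P=P)
b,K,P=snap('scene','scene4.png'); snap('side','side4.png')
cv2.imwrite('pics/w4b.png',cv2.resize(a[:,:,::-1],(800,600),interpolation=cv2.INTER_CUBIC))
E
```

```text
(no output)
```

View pics/w4b.png

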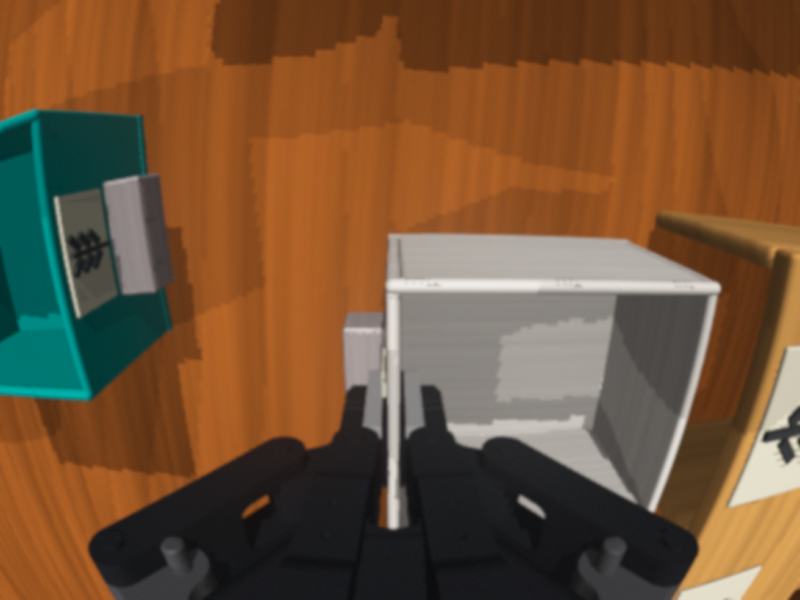

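The bin is held by its front wall. Its +y rim runs from (387,285) to (719,288), and the rack's top front +y corner is at about (772,258).

```bash
python3 - <<'E'
from h import *
z=np.load('w4.npz');K,P=z['K'],z['P']
f=lambda u,v,z:onz(u*.64-.2,v*.64-.2,z,K,P,True)[:2]
a,b=f(387,285,70),f(719,288,70); print('bin +y rim',a,b,np.linalg.norm(b-a),np.degrees(np.arctan2(*(b-a)[::-1])))
c=f(772,258,88); d=f(730,506,90)
print('rack corner',c,'label front -y corner',d)
C=optics.get_calibration('scene');K=np.array(C['camera_matrix']);P=np.array(C['pose'])
# rack top corners from first scene crop: back+y (630,235), back-y (260,555), front-y (120,445), front+y (490,148)
q=np.array([onz(u/5+199.6,v/5+164.6,88,K,P)[:2] for u,v in [(630,232),(262,555),(120,447),(490,148)]]);print(q,q.mean(0),np.linalg.norm(q[3]-q[2]))
t=np.radians(4.5); X=np.array([np.cos(t),np.sin(t)]);Y=np.array([-X[1],X[0]])
L=np.array([633.5,116.5])
print('rack centre->label est', q.mean(0)+114*Y-28.5*X)
for n,p in [('a',a),('b',b),('rackcorner exp(-30,61)',c),('labc exp(-25,-32)',d)]: print(n,(p-L)@X,(p-L)@Y)
a=cv2.imread('pics/scene4.png');cv2.imwrite('pics/crop4.png',cv2.resize(a[140:260,220:340],(600,600),interpolation=cv2.INTER_CUBIC))
E
```

```text
bin +y rim [481.7 151.6] [585.6 159.8] 104.22307805855671 4.5125462565438355
rack corner [588.3 174.4] label front -y corner [611.2  85.6]
[[ 719.9  178.4]
 [ 742.8 -162.3]
 [ 630.2 -172.4]
 [ 602.   172.4]] [673.725   4.025] 345.95126824453183
rack centre->label est [636.36851908 115.43749182]
a -148.57813700064148 46.90188914551965
b -44.35506144080112 46.92471123600822
rackcorner exp(-30,61) -40.51788184209521 61.26786475004671
labc exp(-25,-32) -24.65564260023912 -29.05510777762272
```

View pics/crop4.png

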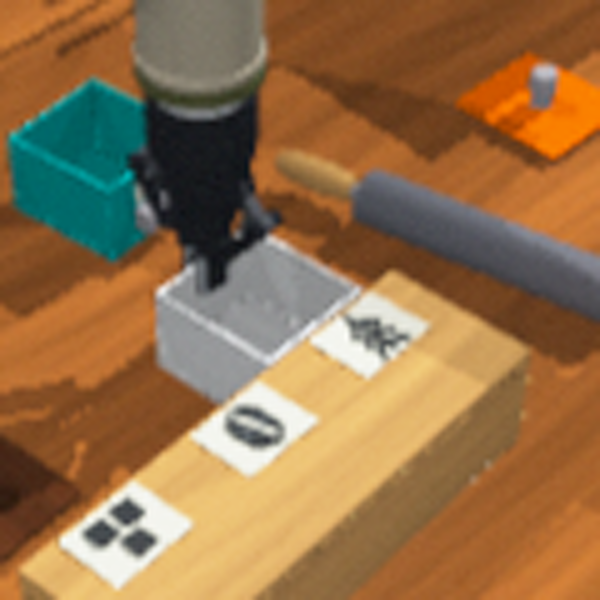

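The scene crop shows the bin's rim corners at left (157,293), bottom (268,358) and right (360,290), with the wheat label at (370,333).

```bash
python3 - <<'E'
from h import *
C=optics.get_calibration('scene');K=np.array(C['camera_matrix']);P=np.array(C['pose'])
f=lambda u,v,z:onz(u/5+219.6,v/5+139.6,z,K,P)[:2]
t=np.radians(4.5); X=np.array([np.cos(t),np.sin(t)]);Y=np.array([-X[1],X[0]])
L=np.array([634.4,117.4])
for u,v in [(157,293),(268,358),(360,290)]:
    p=f(u,v,70); print(p,(p-L)@X,(p-L)@Y)
for c in [(380,292),(430,326),(367,378),(310,341)]:
    p=f(*c,90); print('lab',(p-L)@X,(p-L)@Y)
E
```

```text
[492.1  56.4] -146.6473414296226 -49.64722803564848
[590.6  67.5] -47.58008809433042 -46.309666560403485
[586.8 159.9] -44.1187535172635 46.103639640303356
lab -19.823492939758065 36.16682357724221
lab 25.313324549634345 32.31355134065088
lab 24.699611329123503 -32.83914128277774
lab -24.42948567734715 -31.279709550126743
```

>>> {"api": "apply_moves", "payload": {
  "targets": [
    [1.2, 4, 0, 0, 0, 0, 1],
    [0, 8, 0, 0, 0, 0, 1],
    [0, 10, 0, 0, 0, 0, 1],
    [0, 10, 0, 0, 0, 0, 1],
    [0, 10, 0, 0, 0, 0, 1],
    [0, 10, 0, 0, 0, 0, 1],
    [0, 8, 0, 0, 0, 0, 1],
    [0, 4, 0, 0, 0, 0, 1],
    [0, 0, 0, 0, 0, 0, 1]
  ]
}}

```text
time: 14.12
tool_pos: [550.3, 110.6, 43.9]
tcp_rot: [-179.9, 0.0, 94.5]
ft_force: [-4.8, -0.4, 10.6]
finger_gap: 3.2
grip_force: 34.7
```

>>> {"api": "apply_moves", "payload": {
  "targets": [
    [0, 0, 0, 0, 0, 0, 0.7],
    [0, 0, 0, 0, 0, 0, 0.4],
    [0, 0, 0, 0, 0, 0, 0.28],
    [0, 0, 0, 0, 0, 0, 0.28],
    [0, 0, -15, 0, 0, 0, 0.28],
    [0, 0, -35, 0, 0, 0, 0.28],
    [0, 0, -40, 0, 0, 0, 0.28],
    [0, -22, -10, 0, 0, 0.17, 0.28],
    [0, 0, 0, 0, 0, 0.175, 0.28],
    [0, 0, 0, 0, 0, 0.175, 0.28],
    [0, 0, 0, 0, 0, 0.175, 0.28],
    [0, 0, 0, 0, 0, 0.175, 0.28],
    [0, 0, 0, 0, 0, 0.175, 0.28],
    [0, 0, 0, 0, 0, 0.175, 0.28],
    [0, 0, 0, 0, 0, 0.175, 0.28],
    [0, 0, 0, 0, 0, 0.175, 0.28],
    [-22, 0, 0, 0, 0, 0, 0.28],
    [0, 0, 0, 0, 0, 0, 0.28]
  ]
}}

```text
time: 16.38
tool_pos: [506.4, 107.2, 144.3]
tcp_rot: [-180.0, -0.0, 4.5]
ft_force: [0.9, 0.1, 0.2]
finger_gap: 61.8
grip_force: 0.0
```

```bash
python3 - <<'E'
from h import *
s=sensors.sense(); print(s['tool_pos'],s['tcp_rot'],s['joint_pos'])
a,K,P=snap('wrist','w5.png'); np.savez('w5.npz',K=K,P=P)
cv2.imwrite('pics/w5b.png',cv2.resize(a[:,:,::-1],(800,600),interpolation=cv2.INTER_CUBIC))
E
```

```text
[506.41033689 107.18622331 144.33288914] [-1.79999358e+02 -4.22367165e-02  4.53600520e+00] [ 6.27468420e+00 -1.99205886e+00  1.04266770e+02 -6.54842011e-04
  7.76830524e+01  9.17388182e+01]
```

View pics/w5b.png

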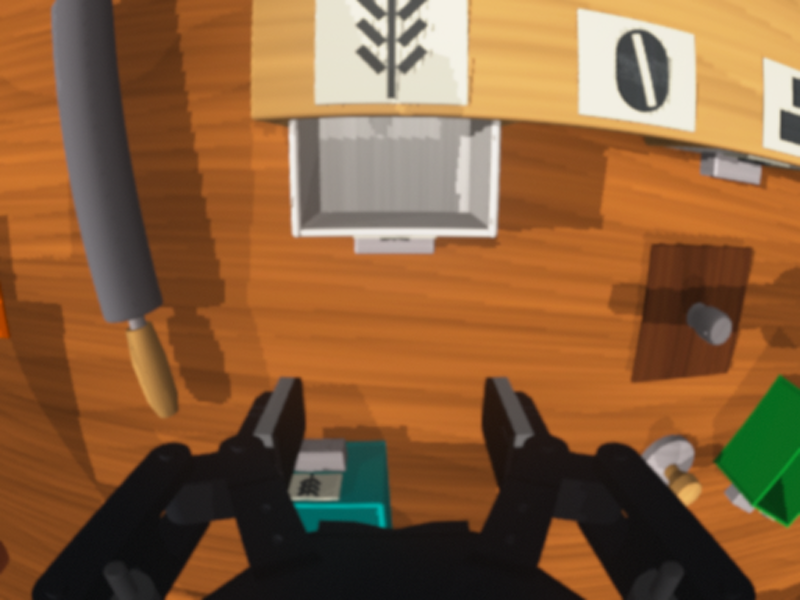

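The bin stands square in the wheat bay mouth, with its front rim at row 235 between columns 293 and 497. The fingers straddle its centreline.

>>> {"api": "apply_moves", "payload": {
  "targets": [
    [0, 0, 30, 0, 0, 0, 0.28],
    [0, 0, 40, 0, 0, 0, 0.28],
    [0, 0, 36, 0, 0, 0, 0.28],
    [0, 0, 20, 0, 0, 0, 0.28],
    [0, 0, 0, 0, 0.14, 0, 0.28],
    [12, 0, 1.7, 0, 0, 0, 0.28],
    [10, 0, 1.4, 0, 0, 0, 0.28],
    [6, 0, 0.8, 0, 0, 0, 0.28],
    [0, 0, 0, 0, 0, 0, 0.28]
  ]
}}

```text
time: 17.55
tool_pos: [537.2, 109.5, 18.7]
tcp_rot: [-180.0, -8.1, 4.5]
ft_force: [-0.4, 0.4, 0.4]
finger_gap: 61.4
grip_force: 0.0
```

>>> {"api": "apply_moves", "payload": {
  "targets": [
    [4, 0, 0.6, 0, 0, 0, 0.28],
    [6, 0, 0.8, 0, 0, 0, 0.28],
    [6, 0, 0.8, 0, 0, 0, 0.28],
    [6, 0, 0.8, 0, 0, 0, 0.28],
    [6, 0, 0.8, 0, 0, 0, 0.28],
    [0, 0, 0, 0, 0, 0, 0.28]
  ]
}}

```text
time: 18.3
tool_pos: [563.9, 111.6, 17.8]
tcp_rot: [180.0, -8.1, 4.5]
ft_force: [0.5, 0.5, 0.3]
finger_gap: 61.3
grip_force: 0.0
```

>>> {"api": "apply_moves", "payload": {
  "targets": [
    [4, 0, 0.6, 0, 0, 0, 0.28],
    [5, 0, 0.7, 0, 0, 0, 0.28],
    [5, 0, 0.7, 0, 0, 0, 0.28],
    [2, 0, 0.3, 0, 0, 0, 0.28],
    [0, 0, 0, 0, 0, 0, 0.28]
  ]
}}

```text
time: 18.92
tool_pos: [579.6, 112.9, 17.6]
tcp_rot: [-180.0, -8.1, 4.5]
ft_force: [1.1, -0.5, -0.2]
finger_gap: 61.5
grip_force: 0.1
```

>>> {"api": "apply_moves", "payload": {
  "targets": [
    [3, 0, 0.4, 0, 0, 0, 0.28],
    [3, 0, 0.4, 0, 0, 0, 0.28],
    [2, 0, 0.3, 0, 0, 0, 0.28]
  ]
}}

```text
time: 19.3
tool_pos: [587.5, 113.5, 17.5]
tcp_rot: [-180.0, -8.0, 4.5]
ft_force: [-2.7, -0.6, 1.1]
finger_gap: 61.7
grip_force: 1.2
```

```bash
python3 - <<'E'
from h import *
s=sensors.sense(); print(s['ft_force'],s['wrist_torque'])
a,K,P=snap('wrist','w6.png'); np.savez('w6.npz',K=K,P=P)
cv2.imwrite('pics/w6b.png',cv2.resize(a[:,:,::-1],(800,600),interpolation=cv2.INTER_CUBIC))
E
```

```text
[-2.68725554 -0.63964427  1.11873384] [0.03875501 0.43758371 0.05448645]
```

View pics/w6b.png

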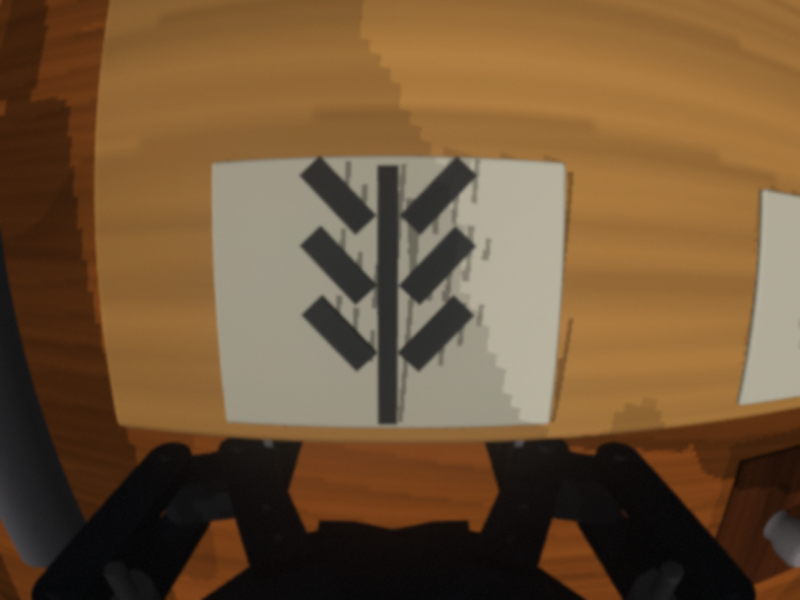

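The fingertips are against the bin front, just in front of the rack edge, which is near row 430. I keep pushing until the back board stops the bin.

>>> {"api": "apply_moves", "payload": {
  "targets": [
    [1.5, 0, 0.2, 0, 0, 0, 0.28],
    [1.5, 0, 0.2, 0, 0, 0, 0.28],
    [1.5, 0, 0.2, 0, 0, 0, 0.28]
  ]
}}

```text
time: 19.73
tool_pos: [591.9, 113.8, 17.5]
tcp_rot: [180.0, -8.0, 4.5]
ft_force: [-1.8, 0.3, 0.2]
finger_gap: 61.4
grip_force: 1.0
```

>>> {"api": "apply_moves", "payload": {
  "targets": [
    [1.5, 0, 0.2, 0, 0, 0, 0.28],
    [1.5, 0, 0.2, 0, 0, 0, 0.28]
  ]
}}

```text
time: 19.98
tool_pos: [594.9, 114.1, 17.6]
tcp_rot: [-180.0, -8.0, 4.5]
ft_force: [-1.7, 0.0, -0.4]
finger_gap: 61.4
grip_force: 0.9
```

>>> {"api": "apply_moves", "payload": {
  "targets": [
    [1.5, 0, 0.2, 0, 0, 0, 0.28],
    [0, 0, 0, 0, 0, 0, 0.28]
  ]
}}

```text
time: 20.23
tool_pos: [596.0, 114.3, 17.5]
tcp_rot: [-180.0, -8.0, 4.5]
ft_force: [-4.4, -0.7, 2.2]
finger_gap: 61.3
grip_force: 2.2
```

>>> {"api": "apply_moves", "payload": {
  "targets": [
    [1.5, 0, 0.2, 0, 0, 0, 0.28],
    [0, 0, 0, 0, 0, 0, 0.28]
  ]
}}

```text
time: 20.48
tool_pos: [596.0, 114.2, 16.9]
tcp_rot: [180.0, -7.8, 4.5]
ft_force: [-12.7, -1.0, 5.9]
finger_gap: 61.8
grip_force: 3.3
```

>>> {"api": "apply_moves", "payload": {
  "targets": [
    [1.5, 0, 0.2, 0, 0, 0, 0.28],
    [0, 0, 0, 0, 0, 0, 0.28]
  ]
}}

```text
time: 20.72
tool_pos: [595.9, 114.3, 15.8]
tcp_rot: [-180.0, -7.6, 4.5]
ft_force: [-16.3, -1.9, 4.8]
finger_gap: 61.5
grip_force: 1.8
```

The bin has stopped at the expected depth with the force rising to 16 N, so it's home. I back off and check.

>>> {"api": "apply_moves", "payload": {
  "targets": [
    [-6, 0, -1, 0, 0, 0, 0.28],
    [-25, 0, -5, 0, 0, 0, 0.28],
    [-45, 0, -10, 0, 0, 0, 0.28],
    [-30, 0, -45, 0, 0, 0, 0.28],
    [-10, 0, -58, 0, 0, 0, 0.28],
    [0, 0, -58, 0, 0, 0, 0.28],
    [0, 0, 0, 0, 0, 0, 0.28],
    [0, 0, 0, 0, 0, 0, 0.28]
  ]
}}

```text
time: 21.72
tool_pos: [460.8, 103.5, 177.3]
tcp_rot: [-180.0, -8.1, 4.5]
ft_force: [-0.5, -0.5, -0.7]
finger_gap: 61.1
grip_force: 0.0
```

```bash
python3 - <<'E'
from h import *
a,K,P=snap('wrist','w7.png'); np.savez('w7.npz',K=K,P=P)
cv2.imwrite('pics/w7b.png',cv2.resize(a[:,:,::-1],(800,600),interpolation=cv2.INTER_CUBIC))
E
```

```text
(no output)
```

View pics/w7b.png

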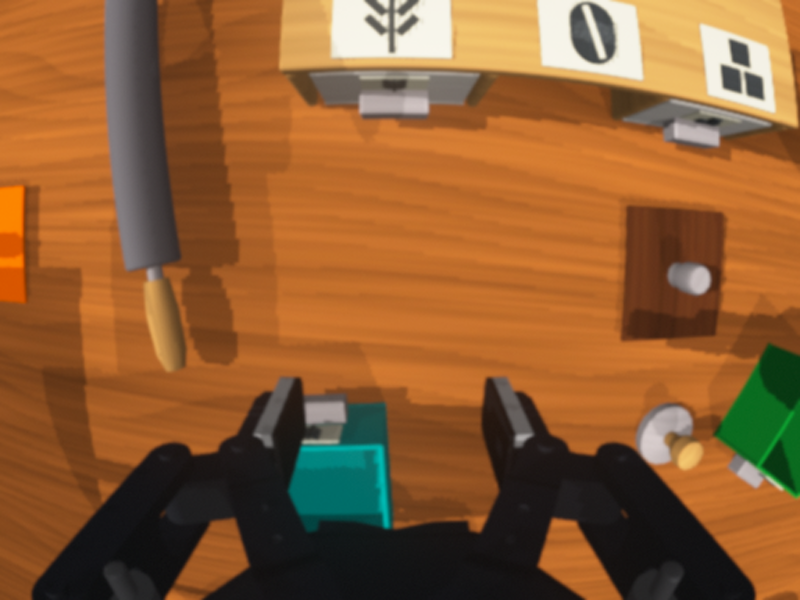

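The flour bin sits flush and square in the wheat bay, pull out at (394,103), matching the sugar bin. The lid stands flat with its knob up at (672,275).

```bash
python3 -c "
from bench import r; print(r.hand_in())"
```

```text
the job is handed in; nothing more can be done
None
```

I handed in the job: the lid stands flat on the counter, knob up, and the flour bin is pushed against the back board in the wheat-ear bay with its pull facing out; the judge's verdict was not shown.

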